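Switch on the clinic's measuring console and start a recording

ROBOT

A 6-joint arm with a two-finger parallel gripper is mounted at the origin on a cart in front of the work surface, level with it; the furniture and walls round the work are solid. World frame = base frame: x ahead of the robot, y to its left, z up, the work surface at z = 0. Lengths are in m, angles in rad, forces in N, time in s.
With the tool pointing down it reaches from about 0.35 to 0.925 m from the base axis. Payload 6.4 kg.
Tool frame: the origin (TCP) lies at the centre of the arm's flange, where the gripper is bolted on; the fingertips stand 173 mm ahead of it and the grasp point (between the pads) lies 155 mm ahead of it (ctrl.tip_extent is the distance from the TCP to the fingertips, in m); z points along the fingers, y is the line along which they close (so a half turn about z gives the same grasp; the last joint's range is limited). The gripper opens to 85 mm and grips with 20 to 120 N. Pads are 22 mm wide; open, the fingers measure 114 mm over their backs; the gripper's body (76 mm by 85 mm) begins 54 mm behind the grasp point. The pads swing forward as they close: fully open they stand 13 mm farther back than shut.
Start: joints at [-1.444, 0.245, 1.558, -0, 1.339, -0.174], TCP at [0.193, -0.621, 0.405] pointing down, gripper open.
Joint ranges: [-3.13, 3.13], [-1.02, 2.26], [0.13, 2.54], [-0.95, 4.09], [0.21, 2.88], [-2.74, 2.74]. Speed limits (rad/s): [2.57, 2.57, 3.14, 3.14, 3.14, 3.14].

INTERFACE

Orientations are given as a unit quaternion [x, y, z, w].
In Python, from station import ctrl, cams gives the robot as it stands. The module is installed in compiled form; this text tells all that it offers.
- The arm moves only by the shell command python3 -m crank 'ROWS' [FORCE]. ROWS is JSON, a list that holds one entry, the list of rows, each a list of 5 numbers: the gripper's target within -1 to 1 (fully open at 1, half-way at 0, shut at -1), then the shift along the world's x, y, z in m, then the turn about the world's z in rad. A call has 1 to 5 rows; each row is the pose to reach, as a shift and turn from the pose commanded when the call began; what a row does not reach only later rows make up. A row lasts 1/10 s, in which the tool goes at most 50 mm and 8.59 degrees, less where a joint would pass 70% of its speed; a pose out of reach is approached as far as the arm can. A call with a gripper value outside its range is refused whole. The fingers move at their own pace and stop on an object; FORCE is the grip in N (left out, the last holds). Time passes only in rows, so rows that repeat a pose let the fingers close. It gives the time, the measured TCP pose, the force, the opening and the grip force at its end, in the units of the state.
- ctrl.read_state(): the state, without advancing time (a new reading comes with each control period).
- cams.snapshot(name): name is "scene" or "top"; returns (picture, depth): 420x560x3 uint8, red, green, blue; 420x560 float32, m along the optical axis (not along the pixel's ray), 0 where there is no reading.
- cams.camera_params(name): a dict with "fovy" (degrees; the focal length in pixels is half the picture's height over the tangent of half this angle, whatever the lens; pixels are square), "cx", "cy" (the principal point, pixels), "R" (3x3) and "t" (3): a world point X has camera coordinates R X + t. Camera axes: x right, y down, z forward; pixel columns grow to the right and rows downward; lengths in m; the calibration is good to about 2 mm. A picture is of the moment at which its call begins. camera_params takes no time and is no camera call.
- ctrl.close_job(): hands the job in; it is judged then, once.
The state is a dict: "clock": time; "joint_pos": joint angles; "joint_vel": joint speeds; "effort": joint torques, N m; "tool_pos": TCP position; "eef_rot": TCP orientation; "contact_force": force on the tool from outside, world axes, zero at the start; "moment": the same for the moment, N m; "opening": finger opening in m; "gripper_force": force on a finger pad.
Only numpy, scipy, OpenCV 4.12 (cv2) and the standard library are available. Lean on these libraries where they do the work, as an engineer would, in place of code of your own. Each camera call takes 0.05 s, during which the arm holds its last target. There are 200 camera calls.

TASK

Start a recording from the control console on the desk, pressing with the fingertips only: first press down the raised half of the power rocker until it has tipped fully over, next press the square key fully down so that it stays down, and last press the round button right down and let it spring back up. Keep to that order, do not press the oblong cancel key, and do not pick up or push about the loose things on and around the console.

Things in the scene. Friction and masses are not known exactly. Their poses are not given: they have to be found in the camera images.
- console: white desktop control console, fixed, 150 mm deep (its x, away from the robot) x 290 mm wide (its y), top 36 mm above the desk; origin: centre of its underside; yaw within 0.3 rad. Four plain white controls stand in a row along its y, 66 mm apart (y = -99, -33, 33, 99 mm; x = 20 mm), in any order, turned with the console; their black frames are 4 mm thick
- rocker (a joint): power rocker, 30 mm wide (console y) x 60 mm long (console x), two flat faces in a shallow V, pivot along console y at 48 mm above the desk. Angle in rad: 0 (to 0.05) = off, half away from the robot raised; 0.36 = on, that half pressed down level. Stays where left; about 3 N on the middle of the raised half moves it
- rocker_raised_half (a point): point on the top face of the rocker's raised (far) half, on its centre line, 20 mm from the pivot; it moves with the rocker, 59 mm above the desk when off, 52 mm when on (about 17 mm beyond the pivot in console x when off, 20 mm when on)
- square_key (a joint): square latching key, cap 30 x 30 mm; metres pressed: 0 = up, 0.007 = fully down. It has no spring: about 3 N pushes it and it stays at the depth it is pushed to
- square_key_top (a point): centre of the square key's top face, 50 mm above the desk when up, 43 mm when down
- round_button (a joint): round start button, cap diameter 32 mm; metres pressed: 0 = up, 0.007 = fully down. Spring-loaded, about 5.5 N for fully down; springs back up when let go
- round_button_top (a point): centre of the round button's top face, 50 mm above the desk when up, 43 mm when down
- oblong_key (a joint): oblong cancel key, cap 50 mm (console x) x 18 mm (console y), not to be pressed; metres pressed: 0 = up, 0.007 = down; without spring, like the square key
- oblong_key_top (a point): centre of the oblong key's top face, 50 mm above the desk when up
- rocker_base: the black frame round the rocker, 70 x 42 mm, 4 mm thick, fixed on the console's top and turned with it; origin at the centre of its underside, right below the middle of the control
- square_key_base: the black frame round the square key, 44 x 44 mm, 4 mm thick, fixed on the console's top and turned with it; origin at the centre of its underside, right below the middle of the control
- oblong_key_base: the black frame round the oblong key, 62 x 34 mm, 4 mm thick, fixed on the console's top and turned with it; origin at the centre of its underside, right below the middle of the control
- round_button_base: the black frame round the round button, diameter 46 mm, 4 mm thick, fixed on the console's top and turned with it; origin at the centre of its underside, right below the middle of the control
- pen: a ball pen, 145 mm long, 10 mm thick, lying on the console's top along its front edge, loose; origin at the centre of its underside; to be left alone
- lens_a: a trial lens in a metal rim with a tab, 38 x 53 x 9 mm, flat on the desk in front of the console, loose; origin at the centre of its underside; to be left alone
- lens_b: a second trial lens, 38 x 53 x 9 mm, flat on the desk in front of the console, loose; origin at the centre of its underside; to be left alone
- penlight: a pocket examination light, 120 mm long, 15 mm thick, lying beside the console's left end, loose; origin at the centre of its underside; to be left alone
- drops_blue: a drop bottle, 27 mm wide, 68 mm high, standing behind the console, loose; origin at the centre of its underside; to be left alone
- drops_red: a slightly smaller drop bottle, 26 mm wide, 62 mm high, standing behind the console, loose; origin at the centre of its underside; to be left alone
- tin: a round tin of lens paste, diameter 40 mm, 18 mm high, beside the console's right end, loose; origin at the centre of its underside; to be left alone
- loupe: a black stand magnifier, diameter 36 mm, 26 mm high, beside the console's right end, loose; origin at the centre of its underside; to be left alone

How it is judged:
On the way, in this order (a step that is already met when the one before it is completed fails the run):
1. the power rocker is tipped over to on (value of joint rocker above 0.28 rad), for 0.1 s.
2. with the rocker on, the square key is pressed down (value of joint rocker above 0.28 rad and value of joint square_key above 0.005 m), for 0.1 s.
3. with the rocker on and the square key down, the round button is pressed (all of step 2 and value of joint round_button above 0.0045 m), for 0.05 s.
At the end, for the whole second after the job is handed in: Rocker on (over 0.28 of 0.36 rad); square key down (over 5 of 7 mm); round button, pressed last (over 4.5 mm), is up again (within 1.5 mm); oblong key up (within 2.5 mm); every loose thing at rest, within 20 mm of its start and not tipped over (all of step 2 and value of joint oblong_key below 0.0025 m and value of joint round_button below 0.0015 m and linear speed of each of pen, lens_a, lens_b, penlight, drops_blue, drops_red, tin, loupe below 0.02 m/s and not (distance of any of pen, lens_a, lens_b, penlight, drops_blue, drops_red, tin, loupe from where it was at the start of the episode above 0.02 m or angle between any of pen, lens_a, lens_b, penlight, drops_blue, drops_red, tin, loupe's own z axis and vertical above 0.5 rad)); the robot touches nothing.
It fails at once if the square key is pressed (over 3 mm) before the rocker is on (value of joint square_key above 0.003 m and not (value of joint rocker above 0.28 rad)).
It fails at once if the round button is pressed (over 2.5 mm) before the rocker is on and the square key is down (value of joint round_button above 0.0025 m and not (value of joint rocker above 0.28 rad and value of joint square_key above 0.005 m)).
It fails at once if the oblong key is pressed (over 2.5 mm) (not (value of joint oblong_key below 0.0025 m)).
It fails at once if a control is pressed with another part of the arm or gripper than the fingers (contact force between the arm and rocker_base above 2 N or contact force between the arm and square_key_base above 2 N or contact force between the arm and oblong_key_base above 2 N or contact force between the arm and round_button_base above 2 N).
It fails at once if a loose thing is lifted, carried, pushed more than 20 mm or knocked over (distance of any of pen, lens_a, lens_b, penlight, drops_blue, drops_red, tin, loupe from where it was at the start of the episode above 0.02 m or angle between any of pen, lens_a, lens_b, penlight, drops_blue, drops_red, tin, loupe's own z axis and vertical above 0.5 rad).
It also fails if it takes over 43 s, if anything falls off the work surface, if the arm or the gripper's body presses on something with over 40 N, if the wrist force passes 120 N, or if a joint passes its speed limit or range.

## Working session

There is one attempt and no reset: what is moved stays moved. The work goes in short steps, Python scripts to look and compute and a shell command to move; the robot and the scene stay as the last step left them, time stands still between calls to the robot, and variables do not carry over. Pictures are saved under pics/ and viewed, at most 10 in all, crops included, and the job is handed in when it is done.

```bash
mkdir -p pics; cat > h.py <<'E'
import numpy as np,cv2
from station import ctrl,cams
def snap(n,f):
    p,d=cams.snapshot(n); cv2.imwrite('pics/'+f,p[:,:,::-1]); np.save(f'{n}.npy',d); return p,d
def world(n,d):
    c=cams.camera_params(n); h,w=d.shape; f=h/2/np.tan(np.radians(c['fovy']/2))
    v,u=np.mgrid[:h,:w]; P=np.stack([(u-c['cx'])/f*d,(v-c['cy'])/f*d,d],-1)
    return (P-np.array(c['t']))@np.array(c['R'])
E
python3 - <<'E'
from h import *
for n in('top','scene'):
    p,d=snap(n,n+'0.png'); W=world(n,d); np.save('W'+n,W); c=cams.camera_params(n); print(n,c['fovy'],-np.array(c['R']).T@c['t'],np.array(c['R']).round(2).tolist())
s=ctrl.read_state(); print(s['clock'],s['tool_pos'],s['eef_rot'],s['opening'],ctrl.tip_extent)
E
```

```text
top 54.48378451304491 [0.53740934 0.120518   0.92936802] [[0.02, -1.0, -0.01], [-1.0, -0.02, -0.07], [0.07, 0.01, -1.0]]
scene 44.9189782301721 [ 0.1505502  -0.33097512  0.6277909 ] [[0.73, -0.68, 0.01], [-0.46, -0.5, -0.73], [0.5, 0.53, -0.68]]
0.1 [ 0.19254998 -0.62061563  0.40368633] [ 9.88710878e-01  1.49833311e-01  2.16809046e-05 -8.81998399e-04] 0.08542005881506809 0.1734
```

View pics/top0.png

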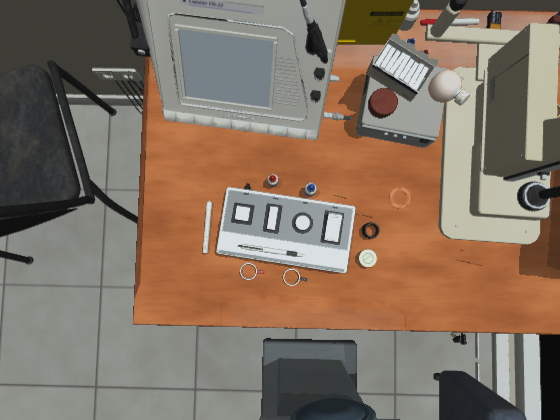

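View pics/scene0.png

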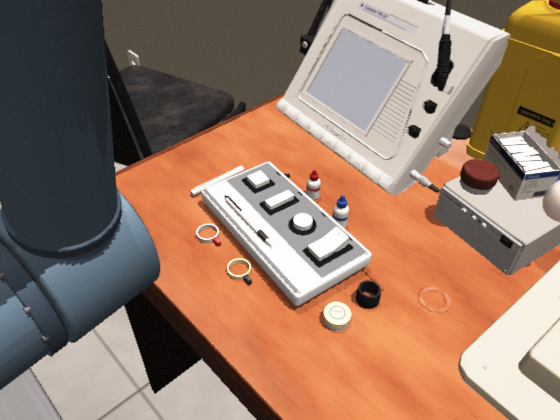

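The top view shows, left to right, square (242,213), oblong (272,218), round (302,222) and rocker (333,226). So along console y: square +99, oblong +33, round −33, rocker −99. Bottles stand behind the console, and tall instruments are at the right from column 440.

```bash
python3 - <<'E'
from h import *
for n in('top','scene'):
    W=np.load(f'W{n}.npy'); p=cv2.imread(f'pics/{n}0.png').astype(int)
    px={'top':dict(sq=(242,213),ob=(272,218),ro=(302,222),rk=(333,226)),'scene':dict(sq=(259,181),ob=(281,202),ro=(302,223),rk=(326,244))}[n]
    m=((W[...,2]>.0445)&(W[...,2]<.075)&(p.min(-1)>110)).astype(np.uint8)
    nl,L,S,C=cv2.connectedComponentsWithStats(m)
    cs=[]
    for k,(u,v) in px.items():
        i=L[v,u]; q=W[L==i] if i else W[v:v+1,u]
        r=cv2.minAreaRect((q[:,:2]*1000).astype(np.float32)); cs.append(r[0])
        print(n,k,i,len(q),np.median(q,0).round(4),q[:,2].min().round(3),q[:,2].max().round(3),[np.round(x,1) for x in r])
    cs=np.array(cs); e=cs[0]-cs[3]; print('spacing',np.linalg.norm(np.diff(cs,axis=0),axis=1),'yaw',np.arctan2(-e[0],e[1]))
W=np.load('Wtop.npy')
# max heights on a grid
for x in np.arange(.2,.75,.1):
    print(round(x,1),[(round(y,2),round(float(W[...,2][(abs(W[...,0]-x)<.05)&(abs(W[...,1]-y)<.05)].max(initial=-1)),2)) for y in np.arange(-.6,.3,.1)])
E
```

```text
top sq 19 188 [0.6027 0.2042 0.0503] 0.046 0.054 [array([602.9, 204.4]), array([29.4, 29.5]), np.float64(84.0)]
top ob 20 187 [0.5935 0.1389 0.0504] 0.045 0.055 [array([594.2, 138.9]), array([17.5, 49.3]), np.float64(82.8)]
top ro 22 164 [0.5851 0.0741 0.0504] 0.046 0.055 [array([585. ,  74.2]), array([29. , 29.1]), np.float64(46.2)]
top rk 21 388 [0.5768 0.0078 0.0541] 0.045 0.064 [array([577.7,   8.1]), array([29.9, 61.2]), np.float64(82.8)]
spacing [66.02118783 65.37571417 66.46852103] yaw -0.12736660143171344
scene sq 5 198 [0.6011 0.201  0.0484] 0.045 0.052 [array([601.9, 203.8]), array([31.8, 29.7]), np.float64(85.0)]
scene ob 0 1 [0.5925 0.1311 0.0435] 0.044 0.044 [array([592.5, 131.1]), array([0., 0.]), np.float64(0.0)]
scene ro 19 222 [0.5837 0.0709 0.0487] 0.045 0.051 [array([584.7,  72.7]), array([32.5, 29.4]), np.float64(46.1)]
scene rk 23 660 [0.5775 0.0051 0.0519] 0.045 0.063 [array([575.9,   7.8]), array([31.9, 58.5]), np.float64(81.6)]
spacing [73.25432717 58.88561643 65.48366272] yaw -0.13179732830573923
0.2 [(np.float64(-0.6), -0.67), (np.float64(-0.5), -0.74), (np.
[... 665 characters left out ...]
loat64(-0.6), -1.0), (np.float64(-0.5), 0.01), (np.float64(-0.4), 0.02), (np.float64(-0.3), 0.01), (np.float64(-0.2), 0.01), (np.float64(-0.1), 0.02), (np.float64(-0.0), 0.06), (np.float64(0.1), 0.93), (np.float64(0.2), 0.05)]
0.6 [(np.float64(-0.6), -1.0), (np.float64(-0.5), 0.02), (np.float64(-0.4), 0.18), (np.float64(-0.3), 0.07), (np.float64(-0.2), 0.03), (np.float64(-0.1), 0.03), (np.float64(-0.0), 0.06), (np.float64(0.1), 0.05), (np.float64(0.2), 0.05)]
0.7 [(np.float64(-0.6), -1.0), (np.float64(-0.5), 0.07), (np.float64(-0.4), 0.18), (np.float64(-0.3), 0.29), (np.float64(-0.2), 0.03), (np.float64(-0.1), 0.01), (np.float64(-0.0), 0.06), (np.float64(0.1), 0.07), (np.float64(0.2), 0.04)]
```

```bash
python3 -m crank '[[[-1,0.026,0.041,0,-0.1],[-1,0.052,0.082,0,-0.2],[-1,0.078,0.123,0,-0.3],[-1,0.104,0.164,0,-0.4],[-1,0.13,0.205,0,-0.43]]]' 40
python3 -m crank '[[[-1,0.026,0.041,0,0],[-1,0.052,0.082,0,0],[-1,0.078,0.123,0,0],[-1,0.104,0.164,0,0],[-1,0.13,0.205,0,0]]]'
python3 -m crank '[[[-1,0.026,0.041,-0.02,0],[-1,0.052,0.082,-0.04,0],[-1,0.078,0.123,-0.06,0],[-1,0.104,0.164,-0.08,0],[-1,0.13,0.205,-0.1,0]]]'
python3 -c "
from h import *
snap('scene','s1.png'); s=ctrl.read_state(); print(s['clock'],s['tool_pos'],s['eef_rot'],s['opening'],s['contact_force'])"
```

```text
clock: 0.6
tool_pos: [0.3232, -0.4139, 0.4042]
eef_rot: [0.998, -0.066, -0.0, -0.0]
contact_force: [0.5, -0.2, -0.4]
opening: 0.0122
gripper_force: 0.0
clock: 1.1
tool_pos: [0.4531, -0.2088, 0.4045]
eef_rot: [0.998, -0.065, -0.0, -0.0]
contact_force: [1.4, -0.5, -0.8]
opening: -0.0003
gripper_force: 0.0
clock: 1.6
tool_pos: [0.5769, -0.0137, 0.3084]
eef_rot: [0.998, -0.064, -0.0, 0.0]
contact_force: [0.9, -0.0, 0.0]
opening: -0.0001
gripper_force: 0.0
1.65 [ 0.57772456 -0.00912434  0.30460231] [ 0.99803714 -0.06255356 -0.00219385 -0.00202626] -0.0002510357145080162 [-3.72780933  3.26897958 -1.02169147]
```

View pics/s1.png

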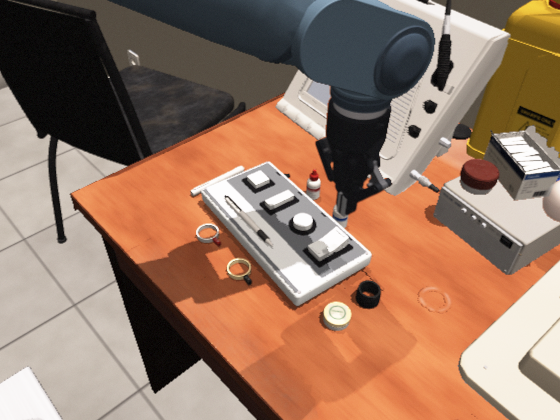

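The gripper, with shut fingers, is just above the rocker; its fingertips are near (340,215), and everything lies undisturbed.

```bash
python3 -m crank '[[[-1,0.014,0.011,-0.01,0],[-1,0.014,0.011,-0.025,0],[-1,0.014,0.011,-0.045,0],[-1,0.014,0.011,-0.056,0],[-1,0.014,0.011,-0.056,0]]]'
python3 -c "
from h import *
snap('scene','s2.png'); s=ctrl.read_state(); print(s['clock'],s['tool_pos'],s['eef_rot'],s['contact_force'])
p=cv2.imread('pics/s2.png'); cv2.imwrite('pics/s2c.png',cv2.resize(p[140:320,180:420],None,fx=3,fy=3))"
```

```text
clock: 2.15
tool_pos: [0.5891, -0.0051, 0.251]
eef_rot: [0.998, -0.065, -0.002, -0.0]
contact_force: [-0.5, 0.6, -0.6]
opening: -0.0
gripper_force: 0.0
2.2 [ 0.58974044 -0.005126    0.25251823] [ 9.97886545e-01 -6.49706453e-02 -1.11526967e-03 -1.25388447e-04] [-0.7811888   0.02688072  1.23077197]
```

View pics/s2c.png

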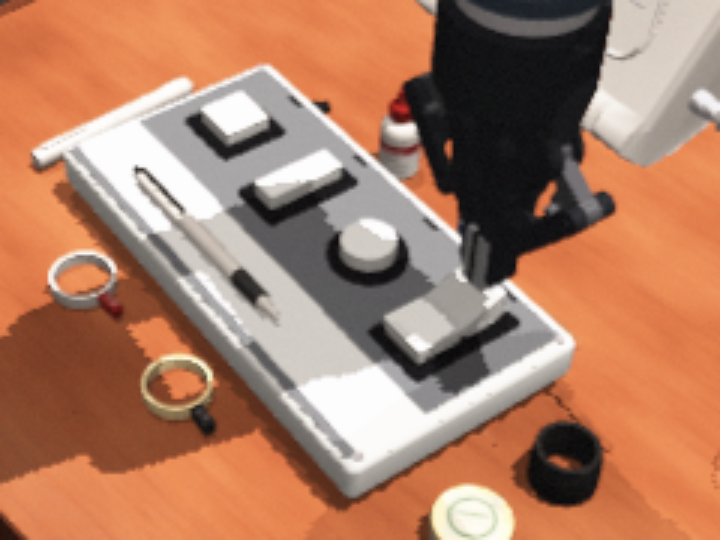

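The fingertips stand over the rocker's far half. I shift a little left and forward, then descend.

```bash
python3 -m crank '[[[-1,0.007,0.01,0,0],[-1,0.007,0.01,-0.006,0],[-1,0.007,0.01,-0.012,0],[-1,0.007,0.01,-0.016,0],[-1,0.007,0.01,-0.018,0]]]'; python3 -m crank '[[[-1,0,0,-0.002,0],[-1,0,0,-0.004,0],[-1,0,0,-0.005,0],[-1,0,0,-0.006,0],[-1,0,0,-0.006,0]]]'
```

```text
clock: 2.7
tool_pos: [0.5972, 0.0054, 0.2348]
eef_rot: [0.998, -0.065, -0.0, -0.0]
contact_force: [-0.1, 0.2, 1.7]
opening: -0.0
gripper_force: 1.0
clock: 3.2
tool_pos: [0.5976, 0.0053, 0.2297]
eef_rot: [0.998, -0.065, 0.0, 0.0]
contact_force: [1.4, -0.5, 1.3]
opening: -0.0002
gripper_force: 1.1
```

```bash
python3 -m crank '[[[-1,0,0,-0.002,0],[-1,0,0,-0.003,0],[-1,0,0,-0.004,0],[-1,0,0,-0.005,0],[-1,0,0,-0.005,0]]]'
```

```text
clock: 3.7
tool_pos: [0.5975, 0.0054, 0.2253]
eef_rot: [0.998, -0.064, -0.0, 0.0]
contact_force: [-0.9, -0.5, 7.6]
opening: 0.0001
gripper_force: 4.3
```

```bash
python3 -m crank '[[[-1,0,0,-0.001,0],[-1,0,0,-0.0015,0],[-1,0,0,-0.0015,0]]]'; python3 -m crank '[[[-1,0,0,0.02,0],[-1,0,0.03,0.06,0],[-1,0,0.07,0.08,0],[-1,0,0.11,0.08,0],[-1,0,0.12,0.08,0]]]'
python3 -c "
from h import *
p,d=snap('top','t2.png'); W=world('top',d)
snap('scene','s3.png'); s=ctrl.read_state(); print(s['clock'],s['tool_pos'],s['contact_force'])
Z=W.reshape(-1,3)
R=np.array([[.9915,-.130],[.130,.9915]]); q=(Z[:,:2]-[.577,.008])@R.T
for a in range(-30,30,6):
  m=(abs(q[:,1])<11)&(q[:,0]>=a)&(q[:,0]<a+6)
  q2=(Z[:,:2]-[.577,.008])@R.T*1000
  m=(abs(q2[:,1])<11)&(q2[:,0]>=a)&(q2[:,0]<a+6); print(a+3,m.sum(),np.median(Z[m,2]).round(4))
p=cv2.imread('pics/s3.png'); cv2.imwrite('pics/s3c.png',cv2.resize(p[140:320,180:420],None,fx=3,fy=3))"
```

```text
clock: 4.0
tool_pos: [0.5977, 0.0054, 0.2251]
eef_rot: [0.998, -0.064, -0.001, 0.0]
contact_force: [-5.3, 0.6, 17.4]
opening: -0.0001
gripper_force: 8.6
clock: 4.5
tool_pos: [0.5966, 0.1285, 0.3031]
eef_rot: [0.998, -0.063, -0.0, -0.0]
contact_force: [0.4, -0.7, -0.4]
opening: 0.0001
gripper_force: 0.0
4.6 [0.59659532 0.12667526 0.30181457] [ 0.03926216  0.0196483  -0.02791788]
-27 30 0.0605
-21 31 0.061
-15 29 0.0587
-9 26 0.0562
-3 28 0.0536
3 29 0.0527
9 27 0.0525
15 29 0.0524
21 29 0.0522
27 28 0.0528
```

View pics/s3c.png

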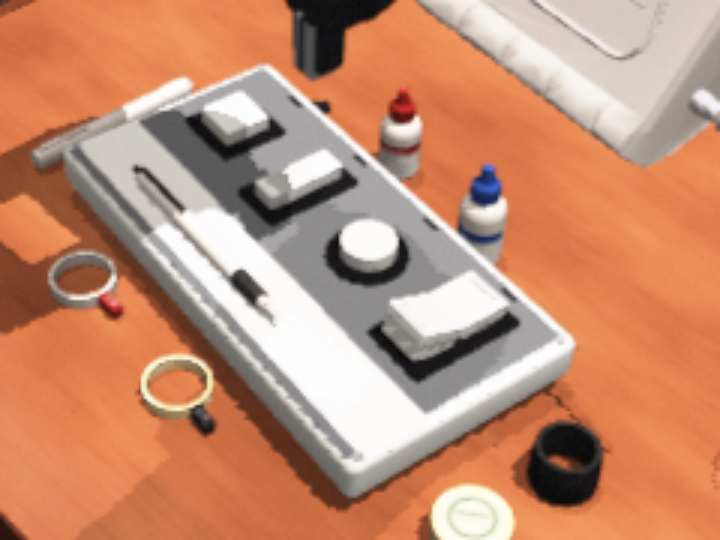

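The rocker's far half is now level at 52 mm, so it is on. Next is the square key.

```bash
python3 -m crank '[[[-1,0.006,0.04,0,0],[-1,0.006,0.077,0,0],[-1,0.006,0.077,-0.03,0],[-1,0.006,0.077,-0.055,0],[-1,0.006,0.077,-0.065,0]]]'; python3 -m crank '[[[-1,0,0,-0.003,0],[-1,0,0,-0.006,0],[-1,0,0,-0.008,0],[-1,0,0,-0.01,0],[-1,0,0,-0.01,0]]]'
```

```text
clock: 5.1
tool_pos: [0.6021, 0.201, 0.2338]
eef_rot: [0.998, -0.065, -0.004, 0.001]
contact_force: [-0.2, -0.3, -0.6]
opening: 0.0001
gripper_force: 0.0
clock: 5.6
tool_pos: [0.6036, 0.2023, 0.2285]
eef_rot: [0.998, -0.065, 0.0, -0.0]
contact_force: [-0.6, 0.4, -0.3]
opening: -0.0001
gripper_force: 0.0
```

Tip at 55 mm; pressing to about 43 mm.

```bash
python3 -m crank '[[[-1,0,0.002,-0.003,0],[-1,0,0.002,-0.006,0],[-1,0,0.002,-0.008,0],[-1,0,0.002,-0.01,0],[-1,0,0.002,-0.01,0]]]'; python3 -m crank '[[[-1,0,0,-0.001,0],[-1,0,0,-0.002,0],[-1,0,0,-0.002,0]]]'
```

```text
clock: 6.1
tool_pos: [0.6035, 0.2045, 0.218]
eef_rot: [0.998, -0.065, 0.0, -0.0]
contact_force: [0.6, 1.7, 1.7]
opening: 0.0002
gripper_force: 0.8
clock: 6.4
tool_pos: [0.6035, 0.2045, 0.2165]
eef_rot: [0.998, -0.065, 0.0, -0.0]
contact_force: [-0.5, 0.7, 4.0]
opening: 0.0003
gripper_force: 2.3
```

```bash
python3 -m crank '[[[-1,0,0,-0.001,0],[-1,0,0,-0.0015,0],[-1,0,0,-0.002,0],[-1,0,0,-0.002,0]]]'; python3 -m crank '[[[-1,0,0,0.02,0],[-1,0,0,0.05,0],[-1,-0.009,-0.04,0.07,0],[-1,-0.018,-0.08,0.07,0],[-1,-0.018,-0.12,0.07,0]]]'
python3 -c "
from h import *
p,d=snap('top','t3.png'); W=world('top',d); Z=W.reshape(-1,3)
s=ctrl.read_state(); print(s['clock'],s['tool_pos'],s['contact_force'])
for n,c in dict(sq=(.603,.204),ob=(.594,.139),ro=(.585,.074),rk=(.597,.005)).items():
  m=np.linalg.norm(Z[:,:2]-c,axis=1)<.008; print(n,np.median(Z[m,2]),m.sum())"
```

```text
clock: 6.8
tool_pos: [0.6038, 0.2046, 0.2163]
eef_rot: [0.998, -0.064, -0.0, 0.0]
contact_force: [-7.0, -0.0, 15.7]
opening: 0.0
gripper_force: 8.0
clock: 7.3
tool_pos: [0.5844, 0.0834, 0.2841]
eef_rot: [0.998, -0.064, -0.0, 0.0]
contact_force: [1.1, -0.5, 0.5]
opening: -0.0002
gripper_force: 0.0
7.35 [0.58491873 0.07856752 0.28372699] [ 1.41584464 -4.40615534 -0.65253368]
sq 0.04348383586664904 40
ob 0.40204691561700845 101
ro 0.4044622178964043 121
rk nan 0
  return _methods._mean(a, axis=axis, dtype=dtype,
  ret = ret.dtype.type(ret / rcount)
```

Square key is down (43.5 mm). Now the round button.

```bash
python3 -m crank '[[[-1,0,-0.008,-0.01,0],[-1,0,-0.009,-0.03,0],[-1,0,-0.009,-0.048,0],[-1,0,-0.009,-0.054,0],[-1,0,-0.009,-0.054,0]]]'; python3 -m crank '[[[-1,0,0,0,0],[-1,0,0,0,0]]]'
```

```text
clock: 7.85
tool_pos: [0.5847, 0.0758, 0.2281]
eef_rot: [0.998, -0.064, -0.002, 0.0]
contact_force: [0.5, 0.7, -0.1]
opening: 0.0003
gripper_force: 0.0
clock: 8.05
tool_pos: [0.5859, 0.0756, 0.231]
eef_rot: [0.998, -0.064, 0.001, 0.0]
contact_force: [-0.7, -0.6, 0.9]
opening: -0.0001
gripper_force: 0.0
```

```bash
python3 -m crank '[[[-1,0,-0.001,-0.004,0],[-1,0,-0.001,-0.008,0],[-1,0,-0.001,-0.011,0],[-1,0,-0.001,-0.013,0],[-1,0,-0.001,-0.013,0]]]'; python3 -m crank '[[[-1,0,0,-0.001,0],[-1,0,0,-0.002,0],[-1,0,0,-0.003,0],[-1,0,0,-0.003,0]]]'
```

```text
clock: 8.55
tool_pos: [0.5857, 0.0743, 0.2174]
eef_rot: [0.998, -0.065, 0.0, 0.0]
contact_force: [-0.6, 0.2, 4.7]
opening: -0.0001
gripper_force: 2.3
clock: 8.95
tool_pos: [0.586, 0.0744, 0.2161]
eef_rot: [0.998, -0.064, 0.0, 0.0]
contact_force: [-6.5, -1.2, 15.1]
opening: 0.0003
gripper_force: 7.5
```

Button is at its stop (15 N, tip 43 mm). I retreat upward and back toward the robot to clear the view.

```bash
python3 -m crank '[[[-1,0,0,0.02,0],[-1,0,0,0.06,0],[-1,0,0,0.1,0],[-1,-0.03,-0.03,0.13,0],[-1,-0.05,-0.06,0.15,0]]]'; python3 -m crank '[[[-1,-0.02,-0.045,0,0],[-1,-0.04,-0.09,0,0],[-1,-0.06,-0.135,0,0],[-1,-0.08,-0.18,0,0],[-1,-0.08,-0.18,0,0]]]'; python3 -m crank '[[[-1,0,0,0,0],[-1,0,0,0,0],[-1,0,0,0,0]]]'
python3 -c "
from h import *
p,d=snap('top','t4.png'); W=world('top',d); Z=W.reshape(-1,3)
s=ctrl.read_state(); print(s['clock'],s['tool_pos'],s['contact_force'])
for n,c in dict(sq=(.603,.204),ob=(.594,.139),ro=(.585,.074),rk=(.597,.005)).items():
  m=np.linalg.norm(Z[:,:2]-c,axis=1)<.008; print(n,np.median(Z[m,2]),m.sum())"
```

```text
clock: 9.45
tool_pos: [0.5346, 0.0144, 0.3657]
eef_rot: [0.998, -0.063, 0.001, 0.0]
contact_force: [-0.1, -1.2, 0.7]
opening: -0.0001
gripper_force: 0.0
clock: 9.95
tool_pos: [0.4534, -0.1696, 0.3636]
eef_rot: [0.998, -0.068, -0.0, 0.0]
contact_force: [0.7, -0.4, -0.0]
opening: 0.0003
gripper_force: 0.0
clock: 10.25
tool_pos: [0.4558, -0.1645, 0.3637]
eef_rot: [0.998, -0.063, -0.0, -0.0]
contact_force: [-0.0, -0.1, -0.5]
opening: -0.0001
gripper_force: 0.0
10.3 [ 0.45579207 -0.16445189  0.36373578] [ 0.38004652 -0.85104853  0.56758097]
sq 0.043339272035909246 42
ob 0.05023073994570404 42
ro 0.05054381660569108 44
rk 0.05268599970569553 44
```

View pics/t4.png

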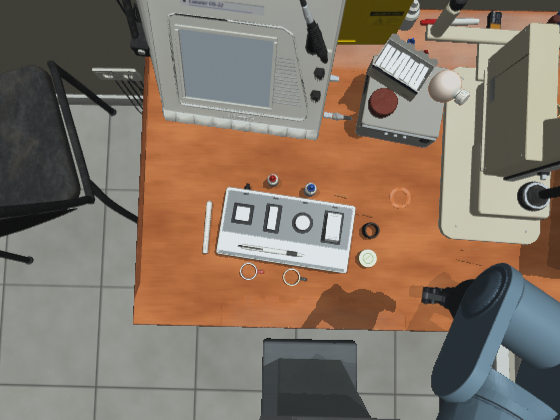

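All controls are as required: square 43 mm, oblong 50, round 50, rocker level at 52. The loose things sit where they were and the arm is clear at (450,295).

```bash
python3 -c "
from station import ctrl
print(ctrl.close_job())"
```

```text
the job is handed in; nothing more can be done
None
```

The job is handed in, with no verdict shown: in order, I tipped the rocker on, latched the square key down, and pressed and released the round button; the last picture shows the oblong key up and the loose things in place.

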